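Find the loose socket in the desk power unit and hold its lid open

TASK

Make the desk power unit ready for the electrician across the table: first press its sprung-up blank cover plate down until it sits level in its frame. Then tap the closed lids of the three sockets until you find the loose socket, the one that gives under the tap, lift that socket's lid to about 60 degrees, and finish while still holding it open. Leave the lids of the two firm sockets shut and do not disturb the other things on the table.

Things in the scene. Friction and masses are not known exactly. Their poses are not given: they have to be found in the camera images.
- unit: Desk power unit screwed to the table: aluminium trunking 108 (its x) x 352 (its y) x 36 mm high, with four equal white frames (92 x 78 mm, top 42 mm above the table) in a row along y. Origin: centre of its underside, on the table; x points to its far side, away from the robot. Three frames hold like-looking lidded sockets, the fourth a blank plate, in an order that differs every time.
- bay1 (a point): Middle of the first bay: 123 mm along the unit's +y (robot's left), 36 mm above the table. Every socket lid: white, 70 (x) x 64 (y) x 5 mm, closed top face 55.5 mm above the table, centred on its bay. Its hinge axis runs along the unit's y on the near side, 36 mm from the bay's middle towards -x, 51.5 mm above the table, so the far edge swings up and back towards the robot.
- bay2 (a point): Middle of the second bay: 41 mm along the unit's +y, 36 mm above the table. Every socket lid has a grey tab to lift it by, standing near its far edge: 22 mm wide (along y), 10 mm thick (x), 18 mm tall (top 73.5 mm above the table when shut), its middle 28 mm from the bay's middle towards +x.
- bay3 (a point): Middle of the third bay: 41 mm along the unit's -y, 36 mm above the table. Two sockets are firm: a lid that is tapped does not go down. The third is loose: socket and lid together go straight down 5 mm (moving from 1 N, fully down at 3 N) and spring back up when let go. Nothing shows which is loose.
- bay4 (a point): Middle of the fourth bay: 123 mm along the unit's -y (robot's right), 36 mm above the table.
- blank_edge (a point): Middle of the free far edge of the blank plate, on its top face; it tells which bay is the blank's. The plate is white, flat, without tab, 70 (x) x 64 (y) x 4 mm, hooked into its frame at the near side, 35 mm from the bay's middle towards -x; the free edge is 35 mm towards +x and stands 10 to 16 mm too high. Level, its top is flush with the frame, 42 mm above the table.
- blank (a joint): Tilt of the blank plate, rad: 0 = level in its frame, 0.14 to 0.22 at the start. It stays where it is left; pushing the free edge down takes about 2 to 3 N, and it stops dead at 0.
- slack (a joint): How far the loose socket has been pushed down, m: 0 at rest, 0.005 fully down. Which bay it is in is not known.
- loose_lid (a joint): Opening of the loose socket's lid, rad: 0 shut, stop at 1.45. A spring and its weight shut it when it is let go (about 1 N at the tab, 1.3 N at 60 degrees). A tab pinched across its 22 mm width can turn between the finger pads, so the gripper may lean less than the lid. Which bay it is in is not known.
- firm_lid_a (a joint): Opening of the lid of one firm socket, rad, 0 shut; same spring.
- firm_lid_b (a joint): Opening of the lid of the other firm socket, rad, 0 shut; same spring.
- screwdriver: Bystander: screwdriver 190 mm long, 26 mm thick, lying alongside the near side of the unit. Origin under its middle, x towards its blade.
- plug: Bystander: black mains plug 40 mm by 60 mm, 30 mm high, behind the far side of the unit. Origin under its middle.
- notes: Bystander: pad of paper 76 mm square, 18 mm high, off the +y end of the unit. Origin under its middle.
- mug: Bystander: white mug, 80 mm across, 95 mm high, with handle. Origin under its middle.
- pencup: Bystander: black pen cup, 76 mm across, 100 mm high, pens to 165 mm. Origin under its middle.
- stapler: Bystander: black stapler 150 mm by 40 mm, 65 mm high. Origin under its middle.
- tape: Bystander: black desk tape dispenser 150 mm by 60 mm, 98 mm high. Origin under its middle.

How it is judged:
On the way, in this order (a step that is already met when the one before it is completed fails the run):
1. the blank plate is pressed level in its frame (value of joint blank below 0.03 rad), for 0.2 s.
2. the loose socket is tapped down through its closed lid (value of joint slack above 0.003 m and value of joint loose_lid below 0.1 rad and contact force between the fingers and anything else above 0.5 N), for 0.04 s.
At the end, for the whole second after the job is handed in: The fingers hold the loose socket's lid open and still at more than 0.85 rad (about 49 degrees); the blank plate is level to within 0.03 rad, and the lids of the two firm sockets are shut (under 0.1 rad) (value of joint loose_lid above 0.85 rad and velocity of joint loose_lid between -0.1 and 0.1 rad/s and contact force between the fingers and anything else above 0.5 N and value of joint blank below 0.03 rad and value of joint each of firm_lid_a, firm_lid_b below 0.1 rad); the arm keeps its last pose, push and grip.
It fails at once if the lid of a firm socket is lifted (more than 0.15 rad) (value of joint any of firm_lid_a, firm_lid_b above 0.15 rad).
It fails at once if another thing on the table is moved by more than 30 mm (distance of any of screwdriver, plug, notes, mug, pencup, stapler, tape from where it was at the start of the episode above 0.03 m).
It also fails if it takes over 54 s, if anything falls off the work surface, if the arm or the gripper's body presses on something with over 40 N, if the wrist force passes 120 N, or if a joint passes its speed limit or range.

ROBOT

A 6-joint arm with a two-finger parallel gripper is mounted at the origin on the work surface. World frame = base frame: x ahead of the robot, y to its left, z up, the work surface at z = 0. Lengths are in m, angles in rad, forces in N, time in s.
With the tool pointing down it reaches from about 0.275 to 0.725 m from the base axis. Payload 5.6 kg.
Tool frame: the origin (TCP) lies at the very end of the fingers, on their centre line; the grasp point (between the pads) lies 19 mm behind it; z points along the fingers, y is the line along which they close (so a half turn about z gives the same grasp; the last joint's range is limited). The gripper opens to 85 mm and grips with 20 to 120 N. Pads are 22 mm wide; open, the fingers measure 114 mm over their backs; the gripper's body (76 mm by 85 mm) begins 54 mm behind the grasp point. The pads swing forward as they close: fully open they stand 13 mm farther back than shut.
Start: joints at [1.5, 0.255, 0.108, 0, -1.424, -0.285], TCP at [0.192, 0.516, 0.231] pointing down, gripper open.
Joint ranges: [-2.95, 2.95], [-1.21, 1.97], [-1.09, 1.5], [-2.87, 1.71], [-2.94, -0.07], [-3.05, 3.05]. Speed limits (rad/s): [2.57, 2.57, 3.14, 3.14, 3.14, 3.14].

INTERFACE

Orientations are given as a unit quaternion [w, x, y, z].
In Python, from plant import get_obs, read_camera, camera_params, hand_in gives the robot as it stands. The module is installed in compiled form; this text tells all that it offers.
- The arm moves only by the tool servo_tool, never from a script. Its argument "targets" is one flat list of numbers, 6 for each row, row after row: the shift along the tool's x, y, z in m, then the turn, a rotation vector about the tool's x, y, z in degrees. In form: [x, y, z, wx, wy, wz, x, y, z, wx, wy, wz, ...]. A call has 1 to 12 rows; each row shifts and turns the commanded pose from where the row before left it, along the tool's axes as they then stand; what a row does not reach is not made up. A row lasts 1/10 s, in which the tool goes at most 50 mm and 8.59 degrees, less where a joint would pass 70% of its speed; a pose out of reach is approached as far as the arm can. A call with a gripper value outside its range is refused whole. "fingers" is the closure, from 0 (fully open) to 1 (shut), set as the call begins (left out, the last holds). The fingers move at their own pace and stop on an object; the grip force is fixed at half the most. Time passes only in rows, so rows that do not move let the fingers close. It gives the time, the measured TCP pose, the force, the opening and the grip force at its end, in the units of the state.
- get_obs(): the state, without advancing time (a new reading comes with each control period).
- read_camera(name): name is "side" or "top" or "wrist"; returns the picture (384x512x3 uint8, red, green, blue); there is no depth.
- camera_params(name): a dict with "fx", "fy", "cx", "cy" (pixels), "k1" (the pictures are not rectified: a ray, as slopes to the right and down, at radius r is drawn at 1 + k1 r^2 times it, then the intrinsics apply), "xyz" and "rotation" of the camera in the world. Camera axes: x right, y up, looking along -z (the intrinsics and any distortion apply to the point x, -y, -z); pixel columns grow to the right and rows downward; lengths in m; the calibration is good to about 2 mm. A picture is of the moment at which its call begins: read the wrist's pose just before it. camera_params takes no time and is no camera call; for the wrist camera it gives the pose at the moment of the call.
- hand_in(): hands the job in; it is judged then, once.
The state is a dict: "time": time; "joint_positions": joint angles; "qvel": joint speeds; "effort": joint torques, N m; "eef_pos": TCP position; "tcp_rot": TCP orientation; "force": force on the tool from outside, world axes, zero at the start; "wrist_torque": the same for the moment, N m; "grip_width": finger opening in m; "gripper_force": force on a finger pad.
Only numpy, scipy, OpenCV 4.12 (cv2) and the standard library are available. Lean on these libraries where they do the work, as an engineer would, in place of code of your own. Each camera call takes 0.05 s, during which the arm holds its last target. There are 200 camera calls.

## Working session

There is one attempt and no reset: what is moved stays moved. The work goes in short steps, Python scripts to look and compute and a tool call to move; the robot and the scene stay as the last step left them, time stands still between calls to the robot, and variables do not carry over. Pictures are saved under pics/ and viewed, at most 10 in all, crops included, and the job is handed in when it is done.

Besides the shell and the picture viewer there is one more tool, called after ">>>" as name(argument=value, ...), one argument or row to a line, values as JSON. servo_tool: Moves the arm, as the interface text tells. Its arguments: {"type":"object","properties":{"targets":{"type":"array"},"fingers":{"type":"number"}},"required":["targets"]}

```bash
mkdir -p pics; cat > h.py <<'E'
import numpy as np, cv2
from plant import *
def snap(n,f):
    p=camera_params(n); im=read_camera(n); cv2.imwrite(f'pics/{f}.png',im[:,:,::-1]); np.save(f'pics/{f}.npy',im); return im,p
def ray(p,uv):
    a=np.array([(uv[0]-p['cx'])/p['fx'],(uv[1]-p['cy'])/p['fy']]); s=a.copy()
    for _ in range(20): s=a/(1+p['k1']*(s@s))
    R=np.array(p['rotation'],float).reshape(3,3)
    return np.array(p['xyz']),R@np.array([s[0],-s[1],-1])
def onz(p,uv,z):
    o,d=ray(p,uv); return o+d*(z-o[2])/d[2]
def tri(rs):
    A=np.zeros((3,3));b=np.zeros(3)
    for o,d in rs:
        d=d/np.linalg.norm(d);M=np.eye(3)-np.outer(d,d);A+=M;b+=M@o
    return np.linalg.solve(A,b)
def proj(p,X):
    R=np.array(p['rotation'],float).reshape(3,3);c=R.T@(np.array(X)-p['xyz']);s=np.array([c[0],-c[1]])/-c[2]
    s=s*(1+p['k1']*(s@s));return s*[p['fx'],p['fy']]+[p['cx'],p['cy']]
E
python3 - <<'E'
from h import *
a,p=snap('top','t0');b,q=snap('side','s0')
cv2.imwrite('pics/two.png',cv2.resize(a,(800,600))[:,:,::-1]);cv2.imwrite('pics/two2.png',cv2.resize(b,(800,600))[:,:,::-1])
print(p,q);print(get_obs())
E
```

```text
{'fx': 370.9878113178939, 'fy': 370.9878113178939, 'cx': 261.93191234620866, 'cy': 183.38470517656063, 'k1': 0.001954183631904008, 'xyz': array([0.28469549, 0.0121316 , 1.13736544]), 'rotation': array([ 0.7044196 ,  0.07591031, -0.08079655, -0.70107244])} {'fx': 402.9063909590099, 'fy': 402.9063909590099, 'cx': 256.8889119235281, 'cy': 191.7240752298412, 'k1': -0.09028861752551857, 'xyz': array([0.46572205, 0.77449158, 0.92261083]), 'rotation': array([-0.04109953, -0.01069989,  0.35636329,  0.93338178])}
{'time': 0.1, 'joint_positions': array([ 1.49961754e+00,  2.55691570e-01,  1.07145857e-01, -4.45130309e-04,
       -1.42389444e+00, -2.84588984e-01]), 'qvel': array([ 0.00035493,  0.0010463 ,  0.00219945,  0.00119428, -0.00288637,
        0.00189064]), 'effort': array([-2.40528119e-03, -3.87600660e+01,  2.38475865e+01,  5.37788987e+00,
       -3.76621480e-03,  5.17322420e-06]), 'eef_pos': array([0.1913632 , 0.51516832, 0.23048547]), 'tcp_rot': array([ 8.40682363e-04,  9.84214183e-01, -1.76979426e-01, -1.31353245e-04]), 'force': array([0.03824241, 0.91401238, 0.1451039 ]), 'wrist_torque': array([-0.02105129, -0.00102738, -0.04622172]), 'gripper_force': 0.0, 'grip_width': 0.08489324613337706}
```

View pics/two.png

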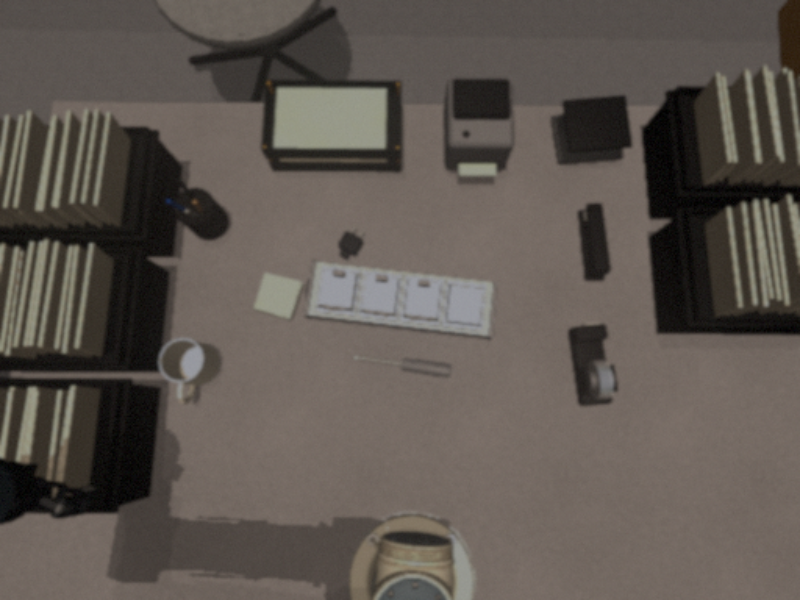

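View pics/two2.png

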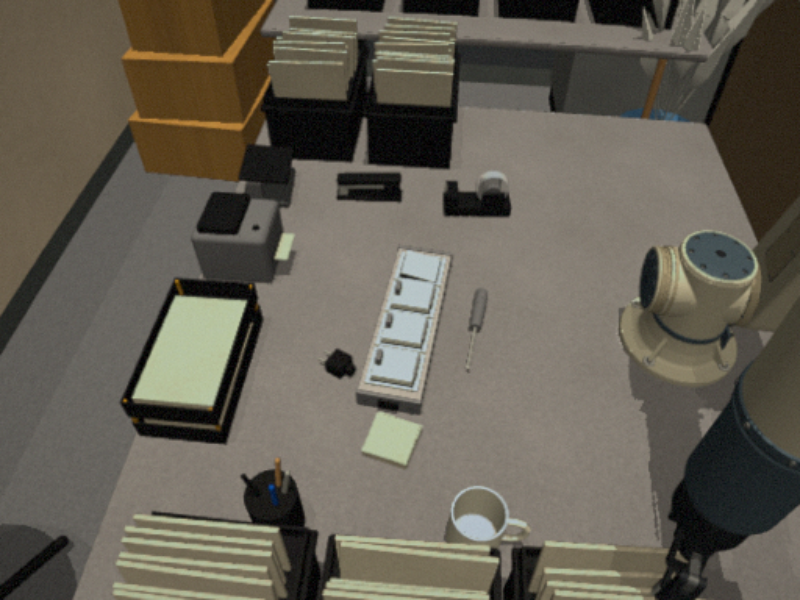

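The blank is the bay on the robot's right (top view about (467,305), no tab, with its far edge up). The three tabs are at about (340,272), (382,279) and (424,283) in the enlarged top view. In the side view they are at about (379,356), (389,320) and (398,287). Next I'll measure them.

```bash
sed -i "s/np.array(p\['rotation'\],float).reshape(3,3)/rot(p)/" h.py; cat >> h.py <<'E'
from scipy.spatial.transform import Rotation as Ro
def rot(p): return Ro.from_quat(p['rotation'],scalar_first=True).as_matrix()
E
python3 - <<'E'
from h import *
t=np.load('pics/t0.npy');s=np.load('pics/s0.npy');p=camera_params('top');q=camera_params('side')
g=t[155:225,185:325].mean(2)
m=(g>np.percentile(g,50)*1.25).astype(np.uint8)
n,l,st,c=cv2.connectedComponentsWithStats(cv2.morphologyEx(m,cv2.MORPH_CLOSE,np.ones((5,5))))
i=1+np.argmax(st[1:,4]);print(st[1:])
r=cv2.minAreaRect(np.argwhere(l==i)[:,::-1].astype(np.float32)+[185,155] if 0 else (np.argwhere(l==i)[:,::-1]+[185,155]).astype(np.float32));bx=cv2.boxPoints(r)
for b in bx: print(b,onz(p,b,.036))
print('cent',onz(p,r[0],.04))
# tabs: darkest blob near guesses
def tab(im,u):
    x,y=int(u[0]/1.5625),int(u[1]/1.5625);w=im[y-6:y+7,x-6:x+7].mean(2);return x,y,w
def cen(im,u):
    x,y,w=tab(im,u);m=(w<w.max()*.72);n,l,st,c=cv2.connectedComponentsWithStats(m.astype(np.uint8))
    d=[np.hypot(*(c[k]-6)) for k in range(1,n)];k=1+int(np.argmin(d));return c[k]+[x-6,y-6],st[k,4]
for a,b in zip([(340,272),(382,279),(424,283)],[(379,356),(389,320),(398,287)]):
    A,na=cen(t,a);B,nb=cen(s,b);X=tri([ray(p,A),ray(q,B)]);print(A,na,B,nb,X,proj(p,X)-A)
cv2.imwrite('pics/z.png',np.hstack([cv2.resize(t[155:225,185:325],(500,250)),cv2.resize(s[150:265,215:300],(300,250*1))])[:,:,::-1]) 
E
```

```text
[[  13   13  117   46 3645]
 [   0   24    7   22   86]]
[197.8375  200.40147] [0.47984246 0.19757861 0.036     ]
[201.66756 167.36726] [0.58276875 0.19015343 0.036     ]
[315.29947 180.54198] [ 0.54321082 -0.15787716  0.036     ]
[311.46942 213.57619] [ 0.44164439 -0.14358695  0.036     ]
cent [0.51047374 0.02110232 0.04      ]
[217.05 175.35] 20 [242.14634146 228.43902439] 41 [0.55130491 0.13950369 0.05967348] [-0.03589032  0.20350494]
[244.375  178.8125] 16 [248.62162162 205.24324324] 37 [0.54168552 0.05765348 0.0590453 ] [-0.0124836   0.07177544]
[270.94117647 181.88235294] 17 [254.45454545 184.        ] 33 [ 0.53223002 -0.02163984  0.06195505] [-0.00249918  0.01448541]
```

View pics/z.png

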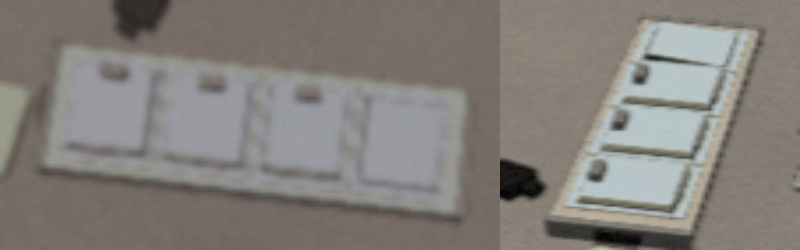

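Bay pitch and heading agree: unit centre about (0.510, 0.0205), yaw about -6.6°, tabs about 60 mm up and the blank in bay 4. I'll align the tool with the unit, close the fingers and go above the blank.

>>> servo_tool(
  targets=[0, 0, 0, 0, 0, -6.9, 0, 0, 0, 0, 0, -6.9, 0.022, 0.032, 0, 0, 0, 0, 0.022, 0.032, 0, 0, 0, 0, 0.022, 0.032, 0, 0, 0, 0, 0.022, 0.032, 0, 0, 0, 0, 0.022, 0.032, 0, 0, 0, 0, 0.022, 0.032, 0, 0, 0, 0, 0.022, 0.032, 0, 0, 0, 0, 0.022, 0.032, 0, 0, 0, 0, 0.022, 0.032, 0, 0, 0, 0, 0.022, 0.032, 0, 0, 0, 0],
  fingers=1,
)

```text
time: 1.3
eef_pos: [0.3736, 0.1708, 0.2311]
tcp_rot: [0.0, 0.998, -0.057, -0.0]
force: [1.9, -0.1, -0.0]
grip_width: 0.0005
gripper_force: 0.0
```

>>> servo_tool(
  targets=[0.022, 0.032, 0.01, 0, 0, 0, 0.022, 0.032, 0.01, 0, 0, 0, 0.022, 0.032, 0.01, 0, 0, 0, 0.022, 0.032, 0.01, 0, 0, 0, 0.022, 0.032, 0.01, 0, 0, 0, 0.022, 0.032, 0.01, 0, 0, 0, 0.022, 0.032, 0.01, 0, 0, 0, 0.02, 0.034, 0.01, 0, 0, 0, 0, 0, 0.01, 0, 0, 0, 0, 0, 0, 0, 0, 0, 0, 0, 0, 0, 0, 0],
)

```text
time: 2.4
eef_pos: [0.5163, -0.1033, 0.1412]
tcp_rot: [0.0, 0.998, -0.057, -0.0]
force: [0.0, -0.0, -0.1]
grip_width: -0.0003
gripper_force: 0.0
```

```bash
python3 - <<'E'
from h import *
im,p=snap('wrist','w0');cv2.imwrite('pics/w0.png',cv2.resize(im,(640,480))[:,:,::-1])
o=get_obs();print(o['eef_pos'],o['tcp_rot'],o['force'],p)
E
```

```text
[ 0.51659854 -0.1030823   0.14180688] [-4.92762839e-06  9.98381763e-01 -5.68664869e-02  2.42549646e-04] [-1.02727999  0.31773057  0.08220054] {'fx': 323.1571547250212, 'fy': 323.1571547250212, 'cx': 251.0348816239367, 'cy': 192.8865388273141, 'k1': -0.02088969907378701, 'xyz': array([ 0.59334071, -0.11311562,  0.2849947 ]), 'rotation': array([-0.65716582,  0.10333872, -0.11555623,  0.73763199])}
```

View pics/w0.png

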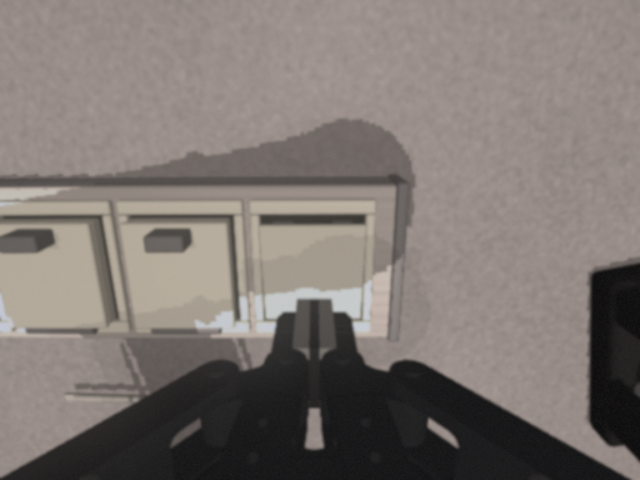

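The wrist view shows the unit's rows aligned with the picture. The blank, with a shadow gap at its far edge near (313,220), lies straight ahead of the fingers, and the bay 3 tab is at (167,238). I'll check the lateral position and edge height.

```bash
python3 - <<'E'
from h import *
p=camera_params('wrist');q=camera_params('side')
C=np.array([.510,.0205]);ux=np.array([.9934,-.115]);uy=np.array([.115,.9934])
def loc(X): d=X[:2]-C; return np.round([d@ux*1e3,d@uy*1e3,X[2]*1e3],1)
for n,uv,z in [('blank L edge',(262,224),.055),('blank R edge',(364,224),.055),('tab3 top L',(149,229),.0735),('tab3 top R',(190,229),.0735),('frame4 R far',(375,201),.042),('frame4 L far',(251,201),.042),('unit far R',(400,183),.036)]:
    print(n,loc(onz(p,np.array(uv)/1.25,z)))
# raised edge height: side-view crop at (x 215+, scale 300/85, 250/115): corners of the plate far edge
sc=lambda u,v:np.array([215+(u-500)*85/300,150+v*115/250])
for a,b in [((646,54),(262,224)),((656,24),(364,224))]:
    print('edge',loc(tri([ray(q,sc(*a)),ray(p,np.array(b)/1.25)])))
E
```

```text
blank L edge [ 35.  -92.3  55. ]
blank R edge [  35.  -152.7   55. ]
tab3 top L [ 37.2 -32.6  73.5]
tab3 top R [ 37.2 -55.2  73.5]
frame4 R far [  46.1 -160.6   42. ]
frame4 L far [ 46.1 -84.4  42. ]
unit far R [  56.2 -176.5   36. ]
edge [ 32.2 -91.4  46.5]
edge [  34.  -153.1   46.8]
```

The local frame is confirmed to 1–2 mm. Now I'll press the blank.

>>> servo_tool(
  targets=[0, 0, 0.03, 0, 0, 0, 0, 0, 0.03, 0, 0, 0, 0, 0, 0.02, 0, 0, 0, 0, 0, 0.005, 0, 0, 0, 0, 0, 0.003, 0, 0, 0, 0, 0, 0.003, 0, 0, 0, 0, 0, 0.003, 0, 0, 0, 0, 0, 0.003, 0, 0, 0, 0, 0, 0.003, 0, 0, 0],
)

```text
time: 3.35
eef_pos: [0.5181, -0.1037, 0.0421]
tcp_rot: [-0.0, 0.998, -0.057, 0.002]
force: [1.4, 2.3, 2.7]
grip_width: 0.0001
gripper_force: 1.6
```

>>> servo_tool(
  targets=[0, 0, 0.001, 0, 0, 0, 0, 0, 0.001, 0, 0, 0, 0, 0, 0, 0, 0, 0],
)

```text
time: 3.65
eef_pos: [0.5182, -0.1037, 0.0419]
tcp_rot: [0.0, 0.998, -0.057, 0.002]
force: [-4.8, 5.4, 17.8]
grip_width: 0.0002
gripper_force: 8.7
```

Stopped dead at 42 mm, so the plate is level. Next I'll tap bay 3.

>>> servo_tool(
  targets=[0, 0, 0, 0, 0, 0, 0, 0, -0.025, 0, 0, 0, 0, 0, -0.03, 0, 0, 0, -0.012, -0.025, 0, 0, 0, 0, -0.012, -0.03, 0, 0, 0, 0, 0, -0.026, 0, 0, 0, 0, 0, 0, 0.02, 0, 0, 0, 0, 0, 0.012, 0, 0, 0, 0, 0, 0, 0, 0, 0],
)

```text
time: 4.55
eef_pos: [0.5005, -0.0209, 0.0604]
tcp_rot: [0.001, 0.998, -0.057, -0.002]
force: [-1.6, -0.6, 0.2]
grip_width: 0.0
gripper_force: 0.0
```

>>> servo_tool(
  targets=[0, 0, 0.003, 0, 0, 0, 0, 0, 0.003, 0, 0, 0, 0, 0, 0.002, 0, 0, 0, 0, 0, 0.001, 0, 0, 0, 0, 0, 0, 0, 0, 0],
)

```text
time: 5.05
eef_pos: [0.5027, -0.0208, 0.0559]
tcp_rot: [0.0, 0.998, -0.057, 0.001]
force: [-7.4, 1.8, 17.6]
grip_width: 0.0002
gripper_force: 8.7
```

Bay 3 is firm (17.6 N at 55.9 mm). Next is bay 2.

>>> servo_tool(
  targets=[0, 0, -0.02, 0, 0, 0, 0, 0, -0.02, 0, 0, 0, 0, -0.027, 0, 0, 0, 0, 0, -0.028, 0, 0, 0, 0, 0, -0.027, 0, 0, 0, 0, 0, 0, 0.02, 0, 0, 0, 0, 0, 0.012, 0, 0, 0, 0, 0, 0, 0, 0, 0],
)

```text
time: 5.85
eef_pos: [0.51, 0.0601, 0.0596]
tcp_rot: [0.001, 0.998, -0.058, -0.002]
force: [0.3, -0.5, 0.3]
grip_width: 0.0002
gripper_force: 0.0
```

>>> servo_tool(
  targets=[0, 0, 0.003, 0, 0, 0, 0, 0, 0.003, 0, 0, 0, 0, 0, 0.002, 0, 0, 0, 0, 0, 0, 0, 0, 0],
)

```text
time: 6.25
eef_pos: [0.512, 0.0606, 0.0537]
tcp_rot: [0.0, 0.998, -0.058, 0.001]
force: [0.5, -1.0, 2.2]
grip_width: 0.0
gripper_force: 0.9
```

Bay 2 gives. I'll push it fully down to be sure.

>>> servo_tool(
  targets=[0, 0, 0.002, 0, 0, 0, 0, 0, 0.001, 0, 0, 0, 0, 0, 0, 0, 0, 0, 0, 0, 0, 0, 0, 0],
)

```text
time: 6.65
eef_pos: [0.512, 0.0607, 0.0509]
tcp_rot: [0.0, 0.998, -0.057, 0.001]
force: [0.2, -2.2, 5.3]
grip_width: 0.0002
gripper_force: 2.6
```

Loose socket is bay 2. I'll rise, open the fingers part way and look at the tab.

>>> servo_tool(
  targets=[0, 0, -0.03, 0, 0, 0, 0, 0, -0.03, 0, 0, 0, 0, 0, -0.02, 0, 0, 0, 0, 0, 0, 0, 0, 0, 0, 0, 0, 0, 0, 0],
  fingers=0.5,
)

```text
time: 7.15
eef_pos: [0.5111, 0.0612, 0.1299]
tcp_rot: [-0.0, 0.998, -0.058, -0.0]
force: [0.0, 0.7, -0.8]
grip_width: 0.0428
gripper_force: 0.0
```

```bash
python3 - <<'E'
from h import *
im,p=snap('wrist','w1');cv2.imwrite('pics/w1.png',cv2.resize(im,(768,576))[:,:,::-1])
o=get_obs();print(o['eef_pos'],o['tcp_rot'],o['grip_width'])
import pickle;pickle.dump(p,open('w1.pkl','wb'))
E
```

```text
[0.51071716 0.06100066 0.12926074] [-7.92410753e-05  9.98341136e-01 -5.75681930e-02 -9.33865596e-04] 0.042807002348811164
```

View pics/w1.png

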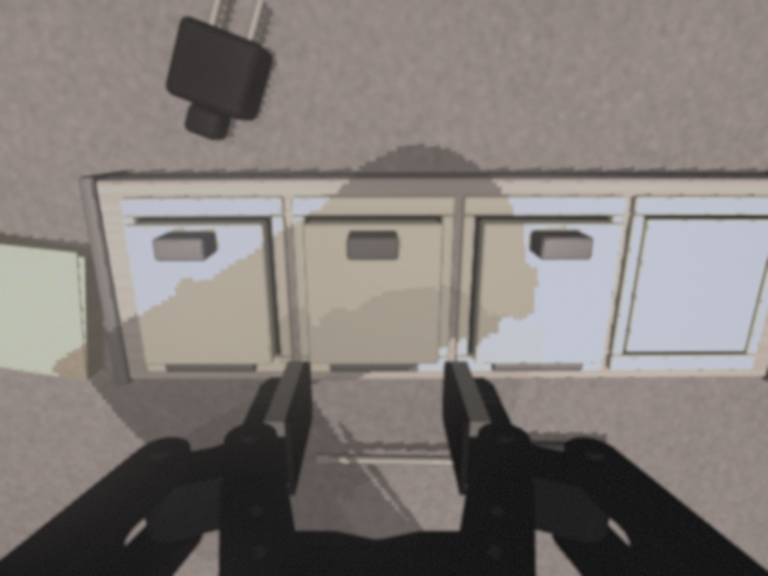

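The wrist view shows the blank level in its frame (right). The bay 2 tab is at about (348–398, 231–258) and the finger pads at columns 300 and 455.

```bash
python3 - <<'E'
from h import *
import pickle;p=pickle.load(open('w1.pkl','rb'));im=np.load('pics/w1.npy')
C=np.array([.510,.0205]);ux=np.array([.9934,-.115]);uy=np.array([.115,.9934])
def loc(X): d=X[:2]-C; return np.round([d@ux*1e3,d@uy*1e3,X[2]*1e3],1)
print('col',im[148:180,248].mean(1).astype(int)); print('row',im[166,225:272].mean(1).astype(int))
for z in (.0555,.0735):
  for uv in [(348,258),(398,258),(373,232),(373,240)]: print(z,uv,loc(onz(p,np.array(uv)/1.5,z)))
R=[ray(pp,np.array(u)) for pp,u in [(p,(373/1.5,245/1.5)),(camera_params('side'),(248.62,205.24)),(camera_params('top'),(244.4,178.8))]]
print('tri',loc(tri(R)))
o=get_obs();print('tcp',loc(o['eef_pos']))
for d in (20,24,28,32): # lid/tab/lid edges expected
  X=np.r_[C+ux*d/1e3+uy*.041,.0735];print(d,proj(p,X)*1.5)
E
```

```text
col [112 132 151 162 158 134 100  76  72  75  84  94 104 106 107 107 106 106
 105 105 105 104 102 100 109 134 157 166 167 168 167 167]
row [166 167 168 165 162 146 120 103 101 104 106 105 105 103 105 107 105 106
 104 106 105 105 104 105 104 106 105 104 104 105 105 104 105 105 105 104
 104 104 100 104 120 146 162 168 169 168 168]
0.0555 (348, 258) [19.2 52.9 55.5]
0.0555 (398, 258) [19.2 29.7 55.5]
0.0555 (373, 232) [31.4 41.3 55.5]
0.0555 (373, 240) [27.7 41.3 55.5]
0.0735 (348, 258) [23.7 51.8 73.5]
0.0735 (398, 258) [23.7 30.5 73.5]
0.0735 (373, 232) [34.9 41.1 73.5]
0.0735 (373, 240) [31.5 41.1 73.5]
tri [26.8 40.9 59.9]
tcp [ -3.9  40.3 129.3]
20 [373.41513234 266.44088054]
24 [373.39112005 257.34111722]
28 [373.36687037 248.13389829]
32 [373.34238104 238.81773382]
```

>>> servo_tool(
  targets=[0.016, -0.001, 0.01, 0, 0, 0, 0.016, 0, 0.015, 0, 0, 0, 0, 0, 0.02, 0, 0, 0, 0, 0, 0.015, 0, 0, 0, 0, 0, 0.01, 0, 0, 0, 0, 0, 0, 0, 0, 0],
)

```text
time: 7.8
eef_pos: [0.5418, 0.0578, 0.058]
tcp_rot: [0.001, 0.998, -0.058, -0.002]
force: [0.3, -0.6, 0.0]
grip_width: 0.0425
gripper_force: 0.0
```

>>> servo_tool(
  targets=[0, 0, 0, 0, 0, 0, 0, 0, 0, 0, 0, 0, 0, 0, 0, 0, 0, 0, 0, 0, 0, 0, 0, 0, 0, 0, 0, 0, 0, 0],
  fingers=1,
)

```text
time: 8.3
eef_pos: [0.544, 0.059, 0.0609]
tcp_rot: [-0.001, 0.998, -0.057, 0.001]
force: [-0.5, 5.5, 1.1]
grip_width: 0.02
gripper_force: 58.7
```

Gripping the tab at 20 mm width. Now I'll swing it along the hinge arc.

>>> servo_tool(
  targets=[-0.0009, 0, -0.0056, 0, 5, 0, -0.0009, 0, -0.0056, 0, 5, 0, -0.0009, 0, -0.0056, 0, 5, 0, -0.0009, 0, -0.0056, 0, 5, 0, -0.0009, 0, -0.0056, 0, 5, 0, -0.0009, 0, -0.0056, 0, 5, 0],
)

```text
time: 8.9
eef_pos: [0.536, 0.0564, 0.0877]
tcp_rot: [0.015, 0.971, -0.055, 0.232]
force: [-25.8, 43.4, -21.6]
grip_width: 0.0199
gripper_force: 59.5
```

>>> servo_tool(
  targets=[0, 0, 0, 0, 0, 0, 0, 0, 0, 0, 0, 0],
)

```text
time: 9.1
eef_pos: [0.5365, 0.0566, 0.0869]
tcp_rot: [0.016, 0.971, -0.053, 0.231]
force: [-26.7, 41.2, -19.3]
grip_width: 0.02
gripper_force: 59.9
```

```bash
python3 - <<'E'
from h import *
o=get_obs();print({k:np.round(v,3) for k,v in o.items()})
R=Ro.from_quat(o['tcp_rot'],scalar_first=True).as_matrix();print(R)
f=R.T@o['force'];print('force in tool',f)
C=np.array([.510,.0205]);ux=np.array([.9934,-.115]);uy=np.array([.115,.9934]);d=o['eef_pos'][:2]-C;print(d@ux,d@uy)
E
```

```text
{'time': np.float64(9.1), 'joint_positions': array([ 0.47 ,  0.077, -0.869,  0.852, -0.341,  0.22 ]), 'qvel': array([ 0.009,  0.013,  0.015, -0.028, -0.017,  0.009]), 'effort': array([-23.919, -33.814,  30.127,   3.764, -10.219,  -0.353]), 'eef_pos': array([0.536, 0.057, 0.087]), 'tcp_rot': array([ 0.016,  0.971, -0.053,  0.231]), 'force': array([-26.705,  41.163, -19.31 ]), 'wrist_torque': array([13.684, 12.999,  6.282]), 'gripper_force': np.float64(59.867), 'grip_width': np.float64(0.02)}
[[ 0.88802627 -0.10983639  0.44648103]
 [-0.09520786 -0.99392866 -0.05514782]
 [ 0.44982753  0.00646421 -0.89309205]]
force in tool [-36.31992594 -38.10522832   3.05262953]
0.022127426367579108 0.038925713075574166
```

The wrist is nearing its limit (joint 5 at -0.34), which builds up side force. I'll lean less and let the tab turn in the pads, starting by easing back.

>>> servo_tool(
  targets=[-0.002, -0.002, 0, 0, -3, 0, -0.002, -0.002, 0, 0, -3, 0, 0, 0, 0, 0, 0, 0],
)

```text
time: 9.4
eef_pos: [0.5353, 0.0575, 0.0867]
tcp_rot: [0.016, 0.982, -0.061, 0.18]
force: [-17.0, 30.8, -20.5]
grip_width: 0.0198
gripper_force: 59.9
```

```bash
cat > st.py <<'E'
from h import *
o=get_obs();R=Ro.from_quat(o['tcp_rot'],scalar_first=True).as_matrix()
C=np.array([.510,.0205]);ux=np.array([.9934,-.115]);uy=np.array([.115,.9934]);d=o['eef_pos'][:2]-C
U=np.array([[*ux,0],[*(-uy),0],[0,0,-1]]) # rows: nominal tool axes
print('q',o['joint_positions'].round(3),'ftool',(R.T@o['force']).round(1),'ttool',(R.T@o['wrist_torque']).round(1))
print('rotvec vs nominal (tool)',np.degrees(Ro.from_matrix(U@R).as_rotvec()).round(1),'local',(d@ux*1e3).round(1),(d@uy*1e3).round(1),(o['eef_pos'][2]*1e3).round(1),'grip',o['grip_width'],o['gripper_force'],o['time'])
t=np.array([d@ux+.036,o['eef_pos'][2]-.0515])-.006*np.array([(R[:,2][:2]@ux),R[2,2]])
print('lid deg est',np.degrees(np.arctan2(t[1],t[0])-np.arctan2(13,64)).round(1),'radius mm',(np.hypot(*t)*1e3).round(1))
E
python3 st.py
```

```text
q [ 0.526  0.121 -0.678  0.457 -0.528  0.553] ftool [-26.5 -28.7  11.5] ttool [ 10.4 -10.2  -0.2]
rotvec vs nominal (tool) [-0.6 20.8  0.5] local 20.8 39.7 86.7 grip 0.019786711698328446 59.92065706523135 9.4
lid deg est 25.3 radius mm 68.3
```

>>> servo_tool(
  targets=[-0.003, -0.003, 0, 0, -2, 0, -0.003, -0.003, 0, 0, 0, 0, 0, 0, 0, 0, 0, 0],
)

```text
time: 9.7
eef_pos: [0.5332, 0.0603, 0.0883]
tcp_rot: [0.018, 0.984, -0.062, 0.167]
force: [-1.7, 5.8, -10.3]
grip_width: 0.0196
gripper_force: 59.9
```

```bash
python3 st.py
```

```text
q [ 0.534  0.13  -0.635  0.399 -0.581  0.601] ftool [-5.7 -5.7  8.8] ttool [ 2.2 -2.6  0.1]
rotvec vs nominal (tool) [-0.9 19.3  0.5] local 18.4 42.2 88.3 grip 0.019588647418472938 59.91999864578247 9.7
lid deg est 27.5 radius mm 67.5
```

>>> servo_tool(
  targets=[-0.002, -0.001, -0.0035, 0, 0, 0, -0.002, 0, -0.0035, 0, 0, 0, -0.002, 0, -0.0035, 0, 0, 0, 0, 0, 0, 0, 0, 0, 0, 0, 0, 0, 0, 0],
)

```text
time: 10.2
eef_pos: [0.5242, 0.0616, 0.0969]
tcp_rot: [0.018, 0.984, -0.062, 0.167]
force: [-2.7, -0.3, -14.0]
grip_width: 0.0198
gripper_force: 59.1
```

```bash
python3 st.py
```

```text
q [ 0.55   0.103 -0.639  0.392 -0.607  0.596] ftool [-7.1  0.4 12.4] ttool [ 0.2 -3.3 -0.1]
rotvec vs nominal (tool) [-0.9 19.3  0.6] local 9.3 42.5 96.9 grip 0.019804964443919163 59.0774667263031 10.2
lid deg est 38.2 radius mm 67.0
```

>>> servo_tool(
  targets=[-0.003, 0, -0.003, 0, 2, 0, -0.003, 0, -0.003, 0, 2, 0, -0.003, 0, -0.003, 0, 2, 0, 0, 0, 0, 0, 0, 0, 0, 0, 0, 0, 0, 0],
)

```text
time: 10.7
eef_pos: [0.5141, 0.0635, 0.1033]
tcp_rot: [0.02, 0.974, -0.061, 0.219]
force: [-0.6, -3.0, -9.1]
grip_width: 0.02
gripper_force: 59.4
```

```bash
python3 st.py
```

```text
q [ 0.568  0.028 -0.827  0.682 -0.468  0.301] ftool [-4.1  2.9  8.1] ttool [-0.9 -2.2  0.4]
rotvec vs nominal (tool) [-0.9 25.4  0.6] local -0.9 43.2 103.3 grip 0.019950323289570127 59.40597653388977 10.7
lid deg est 48.9 radius mm 65.9
```

>>> servo_tool(
  targets=[-0.003, 0.001, -0.003, 0, 1, 0, -0.003, 0, -0.003, 0, 1, 0, -0.003, 0, -0.003, 0, 1, 0, 0, 0, 0, 0, 0, 0, 0, 0, 0, 0, 0, 0],
)

```text
time: 11.2
eef_pos: [0.5028, 0.0646, 0.1077]
tcp_rot: [0.022, 0.967, -0.06, 0.245]
force: [4.4, -4.5, -7.7]
grip_width: 0.0199
gripper_force: 59.1
```

```bash
python3 st.py; python3 - <<'E'
from h import *
b,q=snap('side','s1');a,p=snap('wrist','w2')
cv2.imwrite('pics/f.png',np.hstack([cv2.resize(b[130:290,190:330],(394,450)),cv2.resize(a[60:360,100:400],(400,450))])[:,:,::-1])
E
```

```text
q [ 0.555 -0.02  -0.929  0.883 -0.413  0.115] ftool [0.6 3.8 9.2] ttool [-1.2 -1.4 -0.1]
rotvec vs nominal (tool) [-0.9 28.5  0.5] local -12.2 42.9 107.7 grip 0.01994902485576251 59.06302571296692 11.2
lid deg est 59.7 radius mm 64.9
```

View pics/f.png

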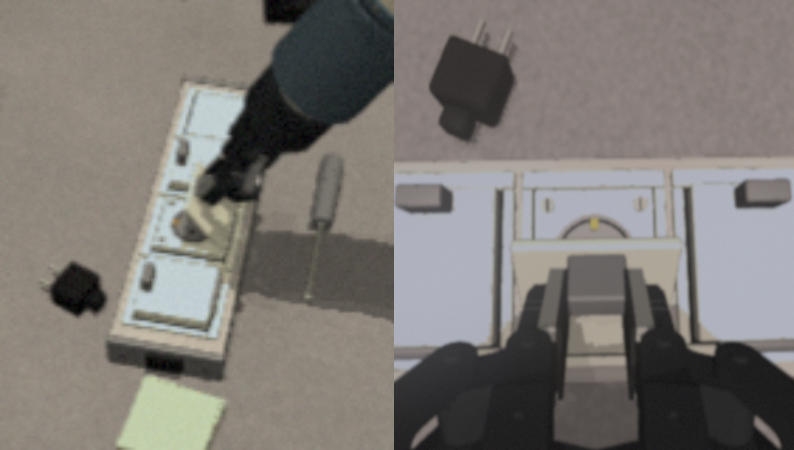

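The bay 2 lid stands open at about 60° with its tab between the pads. The other two lids are shut, the blank is level, and the screwdriver, plug and notes haven't moved. I'll settle briefly and hand in.

>>> servo_tool(
  targets=[0, 0, 0, 0, 0, 0, 0, 0, 0, 0, 0, 0, 0, 0, 0, 0, 0, 0, 0, 0, 0, 0, 0, 0],
)

```text
time: 11.7
eef_pos: [0.503, 0.0646, 0.1076]
tcp_rot: [0.022, 0.967, -0.06, 0.245]
force: [2.9, -4.5, -8.7]
grip_width: 0.0192
gripper_force: 59.1
```

```bash
python3 st.py; python3 -c "from plant import hand_in;print(hand_in())"
```

```text
q [ 0.555 -0.019 -0.928  0.883 -0.413  0.115] ftool [-1.2  4.   9.3] ttool [-1.4 -1.3 -0.1]
rotvec vs nominal (tool) [-0.9 28.4  0.5] local -12.0 43.0 107.6 grip 0.019189102063441283 59.08230185508728 11.7
lid deg est 59.5 radius mm 64.9
the job is handed in; nothing more can be done
None
```

I pressed the blank level in bay 4, found the loose socket in bay 2, and handed in after 11.7 s with its lid held open at about 60°; the hand-in call returned no verdict.

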